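# Take the clogged cartridge out of the bench dust filter

## Robot

A 6-joint arm with a two-finger parallel gripper is mounted at the origin on the work surface. World frame = base frame: x ahead of the robot, y to its left, z up, the work surface at z = 0. Lengths are in m, angles in rad, forces in N, time in s.
With the tool pointing down it reaches from about 0.35 to 0.775 m from the base axis. Payload 7.3 kg.
Tool frame: the origin (TCP) lies between the finger pads; the fingertips stand 8 mm ahead of it and the grasp point (between the pads) lies 11 mm behind it (robot.nose_length is the distance from the TCP to the fingertips, in m); z points along the fingers, y is the line along which they close (so a half turn about z gives the same grasp; the last joint's range is limited). The gripper opens to 92 mm and grips with 3 to 60 N. Pads are 19 mm wide; open, the fingers measure 130 mm over their backs; the gripper's body (75 mm by 190 mm) begins 47 mm behind the grasp point.
Start: joints at [-1.484, 0.342, 1.524, -0, 1.275, -0.146], TCP at [0.121, -0.511, 0.235] pointing down, gripper open.
Joint ranges: [-2.53, 2.53], [-0.77, 2.02], [0.04, 2.7], [-1, 4.14], [0.28, 2.66], [-3.11, 3.11]. Speed limits (rad/s): [2.57, 2.57, 3.14, 3.14, 3.14, 3.14].

## Interface

Orientations are given as [roll, pitch, yaw] about the fixed x, y, z axes, in that order (R = Rz(yaw) Ry(pitch) Rx(roll)).
In Python, from cell import robot gives the robot as it stands. The module is installed in compiled form; this text tells all that it offers.
- The arm moves only by the shell command python3 -m jog 'ROWS' [FORCE]. ROWS is JSON, a list that holds one entry, the list of rows, each a list of 5 numbers: the gripper's target within -1 to 1 (fully open at 1, half-way at 0, shut at -1), then the shift along the tool's x, y, z in m, then the turn about the tool's z in rad. A call has 1 to 5 rows; each row is the pose to reach, as a shift and turn from the pose commanded when the call began, along the tool's axes at that moment; what a row does not reach only later rows make up. A row lasts 1/12 s, in which the tool goes at most 41.7 mm and 7.16 degrees, less where a joint would pass 70% of its speed; a pose out of reach is approached as far as the arm can. A call with a gripper value outside its range is refused whole. The fingers move at their own pace and stop on an object; FORCE is the grip in N (left out, the last holds). Time passes only in rows, so rows that repeat a pose let the fingers close. It gives the time, the measured TCP pose, the force, the opening and the grip force at its end, in the units of the state.
- robot.observe(): the state, without advancing time (a new reading comes with each control period).
- robot.read_camera(name): name is "scene" or "top" or "wrist"; returns the picture (420x560x3 uint8, red, green, blue); there is no depth.
- robot.camera_model(name): a dict with "camera_matrix" (3x3 intrinsics, pixels), "position" and "attitude" of the camera in the world; the wrist camera has in their place "mount" (4x4, takes a point from camera to tool coordinates, whose origin is the TCP and whose axes are the flange's). Camera axes: x right, y down, z forward; pixel columns grow to the right and rows downward; lengths in m; the calibration is good to about 2 mm. A picture is of the moment at which its call begins: read the wrist's pose just before it. camera_model takes no time and is no camera call.
- robot.hand_in(): hands the job in; it is judged then, once.
The state is a dict: "time": time; "qpos": joint angles; "qvel": joint speeds; "joint_efforts": joint torques, N m; "tool_pos": TCP position; "tool_rot": TCP orientation; "contact_force": force on the tool from outside, world axes, zero at the start; "torque": the same for the moment, N m; "opening": finger opening in m; "grip_force": force on a finger pad.
Only numpy, scipy, OpenCV 4.12 (cv2) and the standard library are available. Lean on these libraries where they do the work, as an engineer would, in place of code of your own. Each camera call takes 0.05 s, during which the arm holds its last target. There are 200 camera calls.

## Task

Twist the orange bayonet cover of the blue dust filter pot a quarter turn counter-clockwise (seen from above) to unlock it, lift it off, and set it down gently, handle up, on the green mat. Then lift the spent yellow-capped filter cartridge straight out of the pot and stand it gently in the steel tray, keeping it upright all the way so that no dust spills. Leave everything else on the bench where it is, and let go of both parts.

Things in the scene. Friction and masses are not known exactly. Their poses are not given: they have to be found in the camera images.
- pot_rim (a point): Blue round filter pot, fixed on a 160 x 160 x 12 mm dark plate; yaw varies. This point: centre of its rim, 100 mm above the bench, z up. Outside 92, inside 84 mm across, floor 88 mm below the rim. A steel nozzle sticks out low on its -x side.
- pot: The same pot, origin on the bench. Two opposed aluminium hooked keepers stand outside it, 57 to 78 mm from the axis, tops 1.5 mm below the rim. Each spans from 12 deg before to 62 deg after (counter-clockwise from above) the pot's +x or -x axis and holds down one ear of the cover.
- cover_grip (a point): Centre of the black grip bar on the loose orange cover: bar 70 mm long (cover's x), 16 thick (y), 44 high. This point is 94 mm above the cover's underside and 22 mm above the cap's flat top, z up. The cap is hollow, 108 mm across, 72 high. Two ears 20 mm wide stick out at its foot along x, in line with the bar, to 67 mm from the axis.
- cover: The same cover, origin at the centre of its underside, 20 mm below the rim when seated. About 0.28 kg, light friction. Locked: its x is 0 to 0.12 rad counter-clockwise of the pot's x (stop at -0.05). Turned counter-clockwise past 1.27 rad from the pot's x it lifts straight off; a stop ends the turn at 1.75. It must rise 65 mm to clear the cartridge's handle.
- cartridge_grip (a point): Centre of the yellow handle on the loose spent cartridge (pot, under the cover): handle 46 mm long (its x; yaw varies), 14 thick (y), 44 high. This point is 108 mm above the foot, 22 above the top cap, 20 above the pot's rim at first; z up. Must rise 90 mm for the foot to clear the rim.
- cartridge: The same cartridge, origin at the centre of its foot: pleated brown cylinder with yellow end caps, 72 mm across, 86 high without the handle, about 0.22 kg, standing loose in the pot.
- mat_top (a point): Green plastic mat lying fixed on the bench, 200 (x) x 180 (y) x 5 mm. This point: the centre of its top face, 5 mm above the bench.
- tray_in (a point): Open steel tray fixed on the bench, outside 200 (x) x 170 (y) x 40 mm, walls and floor 5 mm. This point: the centre of its inner floor, 5 mm above the bench.
- mallet: Bystander: dark wooden carver's mallet standing on its head, 92 mm across, 230 mm high. Origin under its centre.
- stone: Bystander: grey river stone, 90 mm across, 42 mm high. Origin under its centre.
- gouge: Bystander: hand tool with wooden handle lying on the bench, 220 mm long, along its x.
- brush: Bystander: brush lying on the bench, 200 mm long, along its x.
Not all that is in view belongs to the job. Of the things that look like the cover, the smallest one is meant.

How it is judged:
By the outcome, as a careful person would: the job done as asked, in the order asked, and still so for the second after the job is handed in, with the robot touching nothing.
It also fails if it takes over 70 s, if anything falls off the work surface, if the arm or the gripper's body presses on something with over 40 N, if the wrist force passes 120 N, or if a joint passes its speed limit or range.

## Working session

There is one attempt and no reset: what is moved stays moved. The work goes in short steps, Python scripts to look and compute and a shell command to move; the robot and the scene stay as the last step left them, time stands still between calls to the robot, and variables do not carry over. Pictures are saved under pics/ and viewed, at most 10 in all, crops included, and the job is handed in when it is done.

```bash
mkdir -p pics; python3 - <<'E'
from cell import robot
import cv2,numpy as np
a=robot.read_camera("top");b=robot.read_camera("scene")
cv2.imwrite("pics/top.png",a[:,:,::-1]);cv2.imwrite("pics/scene.png",b[:,:,::-1])
s=robot.observe();print(s)
for n in("top","scene","wrist"):print(robot.camera_model(n))
E
```

```text
{'time': 0.1, 'qpos': array([-1.48401999e+00,  3.42684741e-01,  1.52491327e+00,  6.16604059e-06,
        1.27538509e+00, -1.45986626e-01]), 'qvel': array([ 0.0001137 , -0.00252608, -0.00333393,  0.00130643,  0.00030918,
        0.00108946]), 'joint_efforts': array([ 1.88520789e-03, -4.32004058e+01, -2.44695586e+01,  7.19144032e-02,
        5.25742513e-02, -5.39145628e-05]), 'tool_pos': array([ 0.12110029, -0.51048911,  0.23410087]), 'tool_rot': array([-3.14021786e+00, -2.08099997e-04,  2.32761016e-01]), 'contact_force': array([-1.09294331, -0.25784874,  0.37793764]), 'torque': array([-0.00960263, -0.01118582, -0.04268072]), 'grip_force': 0.0, 'opening': 0.0916234234326167}
{'camera_matrix': array([[457.44982213,   0.        , 278.68437421],
       [  0.        , 457.44982213, 216.10788666],
       [  0.        ,   0.        ,   1.        ]]), 'position': array([0.30475822, 0.02123517, 1.43902224]), 'attitude': array([-3.01727124, -0.01884363, -1.54566856])}
{'camera_matrix': array([[426.25024176,   0.        , 277.43547254],
       [  0.        , 426.25024176, 207.10857417],
       [  0.        ,   0.        ,   1.        ]]), 'position': array([0.95916363, 0.36634391, 1.03617033]), 'attitude': array([-2.54187017, -0.00280033,  2.21243482])}
{'camera_matrix': array([[333.43240359,   0.        , 285.88195261],
       [  0.        , 333.43240359, 207.1886967 ],
       [  0.        ,   0.        ,   1.        ]]), 'mount': array([[-6.16621913e-04, -9.57636463e-01, -2.87979209e-01,
         7.76583894e-02],
       [ 9.99999728e-01, -4.73988301e-04, -5.65017408e-04,
        -9.81346269e-04],
       [ 4.04582496e-04, -2.87979479e-01,  9.57636495e-01,
        -1.49663040e-01],
       [ 0.00000000e+00,  0.00000000e+00,  0.00000000e+00,
         1.00000000e+00]])}
```

View pics/top.png

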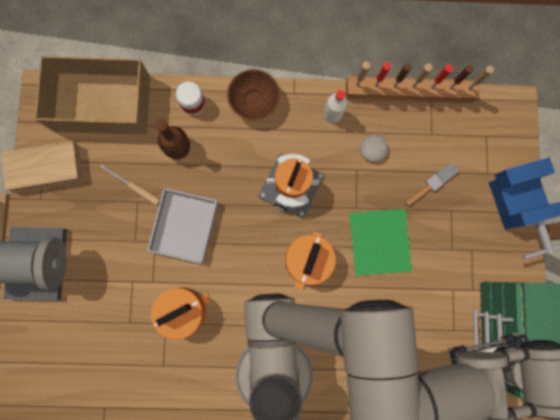

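View pics/scene.png

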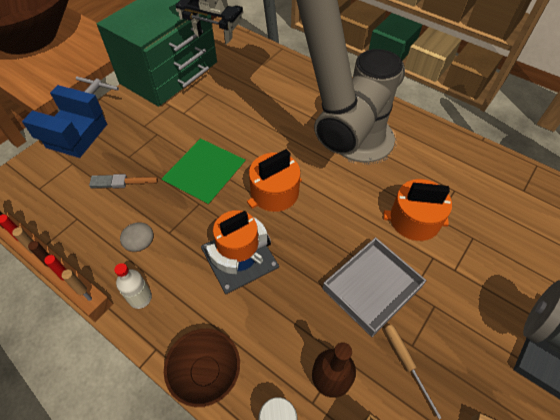

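The top view shows the seated cover on its pot at about (293,177), the mat at (381,242) and the tray at (183,227). There are decoy covers at (311,260) and (178,314). In the scene view the pot is at (238,240).

```bash
cat > h.py <<'E'
from cell import robot
import cv2,numpy as np
from scipy.spatial.transform import Rotation as R
def cam(name,obs=None):
    m=robot.camera_model(name);K=m["camera_matrix"]
    if name!="wrist": return K,R.from_euler("xyz",m["attitude"]).as_matrix(),np.array(m["position"])
    s=obs or robot.observe();T=R.from_euler("xyz",s["tool_rot"]).as_matrix();M=m["mount"]
    return K,T@M[:3,:3],T@M[:3,3]+s["tool_pos"]
def ray(c,u,v):
    K,A,p=c;d=A@np.linalg.solve(K,[u,v,1.]);return p,d
def plane(c,u,v,z):
    p,d=ray(c,u,v);return p+d*(z-p[2])/d[2]
def proj(c,P):
    K,A,p=c;q=K@(A.T@(np.array(P)-p));return q[:2]/q[2]
E
python3 - <<'E'
from h import *
c=cam("top");im=cv2.imread("pics/top.png")
np.set_printoptions(precision=4,suppress=True)
hsv=cv2.cvtColor(im,cv2.COLOR_BGR2HSV)
def comp(lo,hi,roi,z):
    x0,y0,x1,y1=roi;m=cv2.inRange(hsv[y0:y1,x0:x1],lo,hi)
    p=cv2.findNonZero(m).reshape(-1,2)+[x0,y0]
    r=cv2.minAreaRect(p.astype(np.float32));print(len(p),r)
    w=np.array([plane(c,*q,z) for q in p]);r=cv2.minAreaRect(w[:,:2].astype(np.float32));print(r,w.mean(0))
print("grip");comp((0,0,0),(180,255,60),(282,155,306,196),.196)
print("mat");comp((45,100,40),(80,255,255),(340,200,420,285),.005)
for uv in [(165,189),(217,201),(201,263),(150,252)]:print("tray rim",plane(c,*uv,.04))
for uv in [(311,258),(178,314)]:print(plane(c,*uv,.19))
print("stone",plane(c,374,149,.03))
print("plate",[plane(c,*q,.012)[:2] for q in[(277,153),(324,179),(302,217),(261,194)]])
cv2.imwrite("pics/c1.png",cv2.resize(im[135:235,240:350],None,fx=5,fy=5,interpolation=2))
E
```

```text
grip
69 ((294.0862121582031, 174.03448486328125), (2.7854299545288086, 23.397613525390625), 21.80141258239746)
((0.5794585943222046, -0.038051020354032516), (0.007739068474620581, 0.06617200374603271), 69.80479431152344) [ 0.5784 -0.0377  0.196 ]
mat
3532 ((380.2459411621094, 241.70492553710938), (63.55609130859375, 56.494300842285156), 84.80557250976562)
((0.41365548968315125, -0.3231450617313385), (0.19906799495220184, 0.17857839167118073), 5.776910781860352) [ 0.4125 -0.323   0.005 ]
tray rim [0.555  0.3527 0.04  ]
tray rim [0.522  0.1909 0.04  ]
tray rim [0.3304 0.2313 0.04  ]
tray rim [0.3597 0.3872 0.04  ]
[ 0.3488 -0.0893  0.19  ]
[0.1907 0.2637 0.19  ]
stone [ 0.7045 -0.2981  0.03  ]
plate [array([0.687 , 0.0093]), array([ 0.6067, -0.1424]), array([ 0.4829, -0.0746]), array([0.5526, 0.0565])]
```

View pics/c1.png

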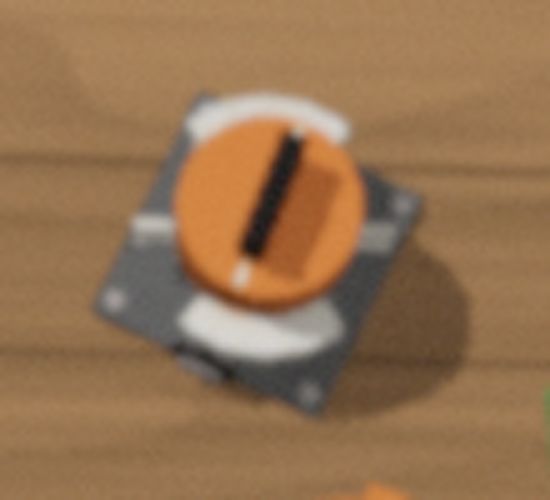

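```bash
T='[1,0.165,-0.105,-0.03,0]'; python3 -m jog '[[[1,0.165,-0.105,-0.03,0],[1,0.165,-0.105,-0.03,0],[1,0.165,-0.105,-0.03,0],[1,0.165,-0.105,-0.03,0],[1,0.165,-0.105,-0.03,0]]]'
python3 -m jog '[[[1,0.165,-0.105,0,0],[1,0.165,-0.105,0,0],[1,0.165,-0.105,0,0],[1,0.165,-0.105,0,0],[1,0.165,-0.105,0,0]]]'
python3 -m jog '[[[1,0.165,-0.105,0,0],[1,0.165,-0.105,0,0],[1,0.165,-0.105,0,0],[1,0.165,-0.105,0,0],[1,0.165,-0.105,0,0]]]'
python3 -m jog '[[[1,0.06,-0.04,0,0.6],[1,0.06,-0.04,0,0.6],[1,0.06,-0.04,0,0.6],[1,0.06,-0.04,0,0.6],[1,0.06,-0.04,0,0.6]]]'
python3 - <<'E'
from h import *
s=robot.observe();a=robot.read_camera("wrist");cv2.imwrite("pics/w1.png",a[:,:,::-1])
np.save("w1.npy",np.r_[s["tool_pos"],s["tool_rot"]]);print(s["qpos"],s["tool_pos"],s["tool_rot"])
E
```

```text
time: 0.52
tool_pos: [0.2588, -0.3682, 0.265]
tool_rot: [-3.141, -0.001, 0.233]
contact_force: [1.2, -0.1, 0.7]
opening: 0.0918
grip_force: 0.0
time: 0.93
tool_pos: [0.3953, -0.2276, 0.2646]
tool_rot: [-3.141, -0.0, 0.234]
contact_force: [-0.5, -0.8, 0.4]
opening: 0.0915
grip_force: 0.0
time: 1.35
tool_pos: [0.5317, -0.0872, 0.2642]
tool_rot: [-3.141, 0.0, 0.235]
contact_force: [-0.6, -0.8, 0.0]
opening: 0.092
grip_force: 0.0
time: 1.77
tool_pos: [0.5793, -0.0365, 0.2638]
tool_rot: [3.141, 0.002, -0.372]
contact_force: [1.5, 0.2, 0.0]
opening: 0.0918
grip_force: 0.0
[-1.94849458e-01  4.26996072e-01  1.31312182e+00 -1.84484528e-04
  1.40314487e+00  1.74788640e+00] [ 0.57934673 -0.03651992  0.26376691] [ 3.14111943e+00  1.61196388e-03 -3.71908980e-01]
```

View pics/w1.png

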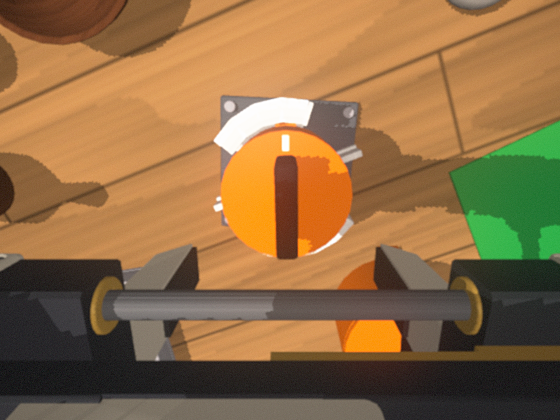

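The wrist view shows the cover at about (287,193). Its bar is nearly vertical in the picture, from (286,155) to (287,258), so it is in line with tool x. The keepers are light arcs around it.

```bash
python3 - <<'E'
from h import *
np.set_printoptions(precision=4,suppress=True)
q=np.load("w1.npy");s=dict(tool_pos=q[:3],tool_rot=q[3:]);c=cam("wrist",s);im=cv2.imread("pics/w1.png")
hsv=cv2.cvtColor(im,cv2.COLOR_BGR2HSV)
roi=(slice(120,262),slice(215,360))
m=cv2.inRange(hsv[roi],(3,180,100),(17,255,255));p=cv2.convexHull(cv2.findNonZero(m)).reshape(-1,2)+[215,120]
w=np.array([plane(c,*x,.152)[:2] for x in p]);print("cap",cv2.minEnclosingCircle(w.astype(np.float32)))
m=cv2.inRange(hsv[150:262,265:310],(0,0,0),(180,255,80));_,l,st,_=cv2.connectedComponentsWithStats(m)
k=1+st[1:,4].argmax();v,u=np.nonzero(l==k);u=u+265;v=v+150
w=np.array([plane(c,a,b,.196)[:2] for a,b in zip(u,v)])
r=cv2.minAreaRect(w.astype(np.float32));print("bar",r,cv2.boxPoints(r))
# plate edges
for uv in [(221,97),(358,102)]:print("plate",plane(c,*uv,.012))
T=R.from_euler("xyz",q[3:]).as_matrix()
for P in [(.58,-.038,.196)]:print(proj(c,P))
E
```

```text
cap ((0.5877842903137207, -0.03954164311289787), 0.055886369198560715)
bar ((0.5572090148925781, -0.03478635847568512), (1.2631062418222427e-08, 0.003861840348690748), 69.1596908569336) [[ 0.5554 -0.0341]
 [ 0.559  -0.0355]
 [ 0.559  -0.0355]
 [ 0.5554 -0.0341]]
plate [0.6881 0.0014 0.012 ]
plate [ 0.6259 -0.1428  0.012 ]
[288.6015 221.6891]
```

```bash
python3 -m jog '[[[1,0.005,0,0.05,0],[1,0.005,0,0.05,0],[1,0.005,0,0.08,0],[1,0.005,0,0.097,0],[1,0.005,0,0.097,0]]]'
python3 -m jog '[[[-1,0,0,0,0],[-1,0,0,0,0],[-1,0,0,0,0],[-1,0,0,0,0],[-1,0,0,0,0]]]' 15
python3 -m jog '[[[-1,0,0,0,0],[-1,0,0,0,0],[-1,0,0,0,0],[-1,0,0,0,0],[-1,0,0,0,0]]]' 30
```

```text
time: 2.23
tool_pos: [0.5814, -0.0389, 0.1639]
tool_rot: [3.14, 0.009, -0.366]
contact_force: [-0.5, -0.6, -0.8]
opening: 0.0919
grip_force: 0.0
time: 2.65
tool_pos: [0.5844, -0.0393, 0.1688]
tool_rot: [-3.141, -0.002, -0.367]
contact_force: [0.5, -0.5, -0.2]
opening: 0.0629
grip_force: 0.0
time: 3.07
tool_pos: [0.5839, -0.0392, 0.1677]
tool_rot: [3.142, 0.0, -0.367]
contact_force: [0.2, -0.9, 0.4]
opening: 0.0297
grip_force: 0.0
```

```bash
python3 -m jog '[[[-1,0,0,0,0],[-1,0,0,0,0],[-1,0,0,0,0],[-1,0,0,0,0],[-1,0,0,0,0]]]' 30
python3 -m jog '[[[-1,0,0,0,-0.1],[-1,0,0,0,-0.2],[-1,0,0,0,-0.3],[-1,0,0,0,-0.3],[-1,0,0,0,-0.3]]]'
python3 - <<'E'
from h import *
s=robot.observe();print(s["torque"],s["contact_force"])
E
```

```text
time: 3.48
tool_pos: [0.5839, -0.0391, 0.1676]
tool_rot: [3.142, 0.0, -0.367]
contact_force: [-0.2, 0.5, -0.9]
opening: 0.0159
grip_force: 30.0
time: 3.9
tool_pos: [0.5839, -0.0392, 0.1676]
tool_rot: [3.141, 0.0, -0.07]
contact_force: [-0.2, 0.6, -1.9]
opening: 0.0161
grip_force: 30.0
[-0.00204335 -0.11279419  0.04560311] [-0.21134518  0.64495563 -1.89339817]
```

```bash
python3 -m jog '[[[-1,0,0,0,-0.1],[-1,0,0,0,-0.2],[-1,0,0,0,-0.3],[-1,0,0,0,-0.4],[-1,0,0,0,-0.5]]]'
python3 -m jog '[[[-1,0,0,0,-0.1],[-1,0,0,0,-0.2],[-1,0,0,0,-0.3],[-1,0,0,0,-0.4],[-1,0,0,0,-0.5]]]'
python3 -m jog '[[[-1,0,0,0,-0.1],[-1,0,0,0,-0.16],[-1,0,0,0,-0.16],[-1,0,0,0,-0.16],[-1,0,0,0,-0.16]]]'
python3 - <<'E'
from h import *
s=robot.observe();print(s["torque"],s["contact_force"])
E
```

```text
time: 4.32
tool_pos: [0.5839, -0.0394, 0.1676]
tool_rot: [3.141, 0.0, 0.434]
contact_force: [0.2, -2.0, -1.5]
opening: 0.016
grip_force: 30.0
time: 4.73
tool_pos: [0.5839, -0.0393, 0.1676]
tool_rot: [3.142, 0.0, 0.934]
contact_force: [-0.2, 0.8, -1.3]
opening: 0.0157
grip_force: 30.0
time: 5.15
tool_pos: [0.5839, -0.0392, 0.1676]
tool_rot: [-3.141, 0.0, 1.09]
contact_force: [-0.6, 0.2, -1.2]
opening: 0.0156
grip_force: 30.0
[-0.02401292 -0.15177384 -0.04032739] [-0.56301442  0.22939    -1.16342975]
```

```bash
python3 -m jog '[[[-1,0,0,-0.004,0],[-1,0,0,-0.008,0],[-1,0,0,-0.013,0],[-1,0,0,-0.02,0],[-1,0,0,-0.02,0]]]'
python3 -m jog '[[[-1,0,0,-0.02,0],[-1,0,0,-0.045,0],[-1,0,0,-0.07,0],[-1,0,0,-0.1,0],[-1,0,0,-0.1,0]]]'
```

```text
time: 5.57
tool_pos: [0.5847, -0.0393, 0.1896]
tool_rot: [3.139, -0.001, 1.092]
contact_force: [0.4, -0.4, -2.5]
opening: 0.016
grip_force: 30.0
time: 5.98
tool_pos: [0.5861, -0.0395, 0.2943]
tool_rot: [3.131, -0.003, 1.093]
contact_force: [0.2, -0.3, -2.0]
opening: 0.0155
grip_force: 30.0
```

```bash
python3 -m jog '[[[-1,-0.03,-0.002,0,0],[-1,-0.065,-0.005,0,0],[-1,-0.1,-0.008,0,0],[-1,-0.135,-0.01,0,0],[-1,-0.166,-0.012,0,0]]]'
python3 -m jog '[[[-1,-0.035,-0.002,0,0],[-1,-0.07,-0.005,0,0],[-1,-0.105,-0.008,0,0],[-1,-0.14,-0.01,0,0],[-1,-0.165,-0.011,0,0]]]'
python3 -m jog '[[[-1,0,0,0,0],[-1,0,0,0.03,0],[-1,0,0,0.065,0],[-1,0,0,0.095,0],[-1,0,0,0.12,0]]]'
python3 -m jog '[[[-1,0,0,0.02,0],[-1,0,0,0.04,0],[-1,0,0,0.055,0],[-1,0,0,0.065,0],[-1,0,0,0.065,0]]]'
```

```text
time: 6.4
tool_pos: [0.4954, -0.1823, 0.287]
tool_rot: [-3.141, 0.0, 1.093]
contact_force: [0.4, -0.5, -2.3]
opening: 0.0159
grip_force: 30.0
time: 6.82
tool_pos: [0.4093, -0.3245, 0.2871]
tool_rot: [-3.141, 0.001, 1.091]
contact_force: [0.9, -1.0, -2.5]
opening: 0.016
grip_force: 30.0
time: 7.23
tool_pos: [0.4106, -0.3212, 0.1651]
tool_rot: [-3.139, -0.001, 1.093]
contact_force: [0.7, -0.4, -1.3]
opening: 0.0161
grip_force: 30.0
time: 7.65
tool_pos: [0.4104, -0.3211, 0.1004]
tool_rot: [-3.137, -0.002, 1.093]
contact_force: [-0.2, 0.7, -3.2]
opening: 0.0157
grip_force: 30.0
```

```bash
python3 -m jog '[[[-1,0,0,0.002,0],[-1,0,0,0.004,0],[-1,0,0,0.006,0],[-1,0,0,0.006,0],[-1,0,0,0.006,0]]]'
python3 -m jog '[[[-1,0,0,0.001,0],[-1,0,0,0.002,0],[-1,0,0,0.002,0],[-1,0,0,0.002,0],[-1,0,0,0.002,0]]]'
```

```text
time: 8.07
tool_pos: [0.4114, -0.3227, 0.0972]
tool_rot: [3.141, 0.0, 1.093]
contact_force: [-0.1, -0.3, -3.3]
opening: 0.0164
grip_force: 30.0
time: 8.48
tool_pos: [0.4113, -0.3225, 0.0948]
tool_rot: [3.141, 0.0, 1.093]
contact_force: [0.6, -0.1, -3.3]
opening: 0.0155
grip_force: 30.0
```

```bash
python3 -m jog '[[[-1,0,0,0.0007,0],[-1,0,0,0.0013,0],[-1,0,0,0.002,0],[-1,0,0,0.002,0],[-1,0,0,0.002,0]]]'
python3 -m jog '[[[-1,0,0,0.0005,0],[-1,0,0,0.0005,0],[-1,0,0,0.0005,0]]]'
```

```text
time: 8.9
tool_pos: [0.4113, -0.3225, 0.0927]
tool_rot: [3.142, 0.0, 1.093]
contact_force: [-0.2, -0.8, -2.9]
opening: 0.0158
grip_force: 30.0
time: 9.15
tool_pos: [0.4114, -0.3225, 0.0926]
tool_rot: [3.141, 0.0, 1.093]
contact_force: [-0.0, 3.1, 3.2]
opening: 0.0158
grip_force: 30.0
```

```bash
python3 -m jog '[[[-1,0,0,0,0],[-1,0,0,0,0]]]' 5
python3 -m jog '[[[0,0,0,0,0],[0,0,0,0,0],[0,0,0,0,0],[0,0,0,0,0],[0,0,0,0,0]]]'
python3 -m jog '[[[0.3,0,0,0,0],[0.3,0,0,-0.01,0],[0.3,0,0,-0.04,0],[0.3,0,0,-0.08,0],[0.3,0,0,-0.12,0]]]'
python3 -m jog '[[[1,0,0,-0.035,0],[1,0,0,-0.07,0],[1,0,0,-0.1,0],[1,0,0,-0.1,0],[1,0,0,-0.1,0]]]'
```

```text
time: 9.32
tool_pos: [0.4114, -0.3225, 0.0926]
tool_rot: [3.141, -0.0, 1.093]
contact_force: [-0.5, 3.7, 4.1]
opening: 0.0161
grip_force: 5.0
time: 9.73
tool_pos: [0.4112, -0.3226, 0.0921]
tool_rot: [3.142, 0.0, 1.093]
contact_force: [-0.2, -0.3, 0.3]
opening: 0.0439
grip_force: 0.0
time: 10.15
tool_pos: [0.4107, -0.322, 0.2138]
tool_rot: [-3.14, -0.001, 1.093]
contact_force: [0.4, -1.3, 0.4]
opening: 0.0593
grip_force: 0.0
time: 10.57
tool_pos: [0.4116, -0.3228, 0.3146]
tool_rot: [3.137, 0.002, 1.093]
contact_force: [0.4, 1.1, -0.5]
opening: 0.0881
grip_force: 0.0
```

```bash
python3 -m jog '[[[1,0.035,0.002,0,0],[1,0.07,0.005,0,0],[1,0.105,0.008,0,0],[1,0.14,0.01,0,0],[1,0.166,0.012,0,0]]]'
python3 -m jog '[[[1,0.035,0.002,0,0],[1,0.07,0.005,0,0],[1,0.105,0.008,0,0],[1,0.14,0.01,0,0],[1,0.158,0.011,0.03,0]]]'
python3 -m jog '[[[1,0,0,0.01,0],[1,0,0,0.02,0],[1,0,0,0.02,0],[1,0,0,0.02,0]]]'
python3 - <<'E'
from h import *
s=robot.observe();a=robot.read_camera("wrist");t=robot.read_camera("top");cv2.imwrite("pics/w2.png",a[:,:,::-1]);cv2.imwrite("pics/top2.png",t[:,:,::-1])
c=np.vstack([np.hstack([a[60:360,130:430]]),]);d=cv2.resize(t[140:300,260:440],(338,300));cv2.imwrite("pics/c2.png",np.hstack([c,d])[:,:,::-1])
np.save("w2.npy",np.r_[s["tool_pos"],s["tool_rot"]]);print(s["tool_pos"],s["tool_rot"])
E
```

```text
time: 10.98
tool_pos: [0.4985, -0.178, 0.3109]
tool_rot: [-3.139, -0.001, 1.094]
contact_force: [0.4, -0.4, -0.2]
opening: 0.0915
grip_force: 0.0
time: 11.4
tool_pos: [0.5838, -0.0423, 0.2857]
tool_rot: [3.134, -0.003, 1.095]
contact_force: [0.4, -0.1, 1.0]
opening: 0.0917
grip_force: 0.0
time: 11.73
tool_pos: [0.5801, -0.0464, 0.2618]
tool_rot: [-3.14, 0.001, 1.091]
contact_force: [-0.0, -0.0, 0.2]
opening: 0.0918
grip_force: 0.0
[ 0.58010241 -0.04643605  0.26184638] [-3.14029218e+00  7.62667042e-04  1.09145656e+00]
```

View pics/c2.png

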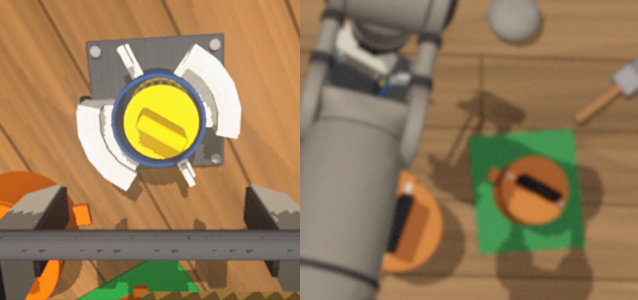

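The cover stands handle up on the mat. The cartridge, with its yellow handle slanted, shows in the pot at about (293,183) in the full wrist picture. I'll zoom in on the handle next.

```bash
python3 - <<'E'
import cv2
im=cv2.imread("pics/w2.png");cv2.imwrite("pics/c3.png",cv2.resize(im[125:235,230:350],None,fx=5,fy=5,interpolation=2))
E
```

```text
(no output)
```

View pics/c3.png

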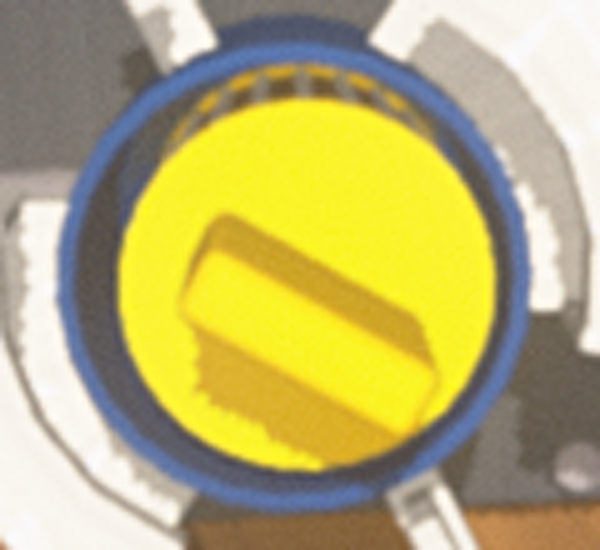

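The handle's top face has crop corners at (208,250), (438,374), (408,435) and (182,310). The cap circle is centred at about (308,284) in the crop, with a radius of 188.

```bash
python3 - <<'E'
from h import *
np.set_printoptions(precision=4,suppress=True)
q=np.load("w2.npy");c=cam("wrist",dict(tool_pos=q[:3],tool_rot=q[3:]))
f=lambda u,v,z:plane(c,u/5+230,v/5+125,z)[:2]
P=np.array([f(*a,.142) for a in[(208,250),(438,374),(408,435),(182,310)]])
ctr=P.mean(0);d=P[1]+P[2]-P[0]-P[3];print("handle",ctr,np.linalg.norm(d)/2,np.linalg.norm(P[0]-P[3]),"yaw",np.arctan2(d[1],d[0]))
print("cap",f(308,284,.098),np.linalg.norm(f(120,284,.098)-f(496,284,.098)))
print("rim",f(296,277,.1),np.linalg.norm(f(58,277,.1)-f(530,277,.1)))
yaw=np.arctan2(d[1],d[0]);yt=q[5]
print("turn",(-(yaw-yt)+np.pi/2)%np.pi-np.pi/2)
s=robot.observe();T=R.from_euler("xyz",s["tool_rot"]).as_matrix();print("shift",T.T@(np.r_[ctr,.113]-s["tool_pos"]),s["qpos"])
t=cam("top");print("tray ctr",np.mean([[.555,.3527],[.522,.1909],[.3304,.2313],[.3597,.3872]],0))
E
```

```text
handle [ 0.5879 -0.0401] 0.043719862681487386 0.01102792130075517 yaw -0.9914728638173981
cap [ 0.5884 -0.0399] 0.07217121141124765
rim [ 0.5871 -0.0372] 0.0899112910703266
turn -1.0586632299392522
shift [0.0091 0.0031 0.1503] [-0.2114  0.4295  1.3106 -0.0002  1.3999  0.2683]
tray ctr [0.4418 0.2905]
```

```bash
python3 -m jog '[[[1,0.009,0.003,0,-0.12],[1,0.009,0.003,0.02,-0.24],[1,0.009,0.003,0.03,-0.36],[1,0.009,0.003,0.04,-0.48],[1,0.009,0.003,0.05,-0.6]]]'
python3 -m jog '[[[0.5,0,0,0,-0.12],[0.5,0,0,0,-0.24],[0.5,0,0,0.01,-0.36],[0.5,0,0,0.02,-0.46],[0.5,0,0,0.02,-0.46]]]'
python3 - <<'E'
from h import *
s=robot.observe();T=R.from_euler("xyz",s["tool_rot"]).as_matrix();print("shift",T.T@(np.r_[.588,-.0401,.112]-s["tool_pos"]),s["tool_rot"],s["tool_pos"])
a=robot.read_camera("wrist");cv2.imwrite("pics/w3.png",a[:,:,::-1])
E
```

```text
time: 12.25
tool_pos: [0.5878, -0.0397, 0.213]
tool_rot: [3.14, 0.001, 1.697]
contact_force: [-0.2, 0.5, 0.5]
opening: 0.0919
grip_force: 0.0
time: 12.67
tool_pos: [0.5869, -0.0396, 0.1916]
tool_rot: [-3.141, -0.001, 2.155]
contact_force: [-0.1, 0.1, -0.4]
opening: 0.0691
grip_force: 0.0
shift [-0.0010618   0.00071311  0.07963608] [-3.14062686e+00 -6.61837614e-04  2.15496878e+00] [ 0.58691278 -0.03960911  0.19163741]
```

View pics/w3.png

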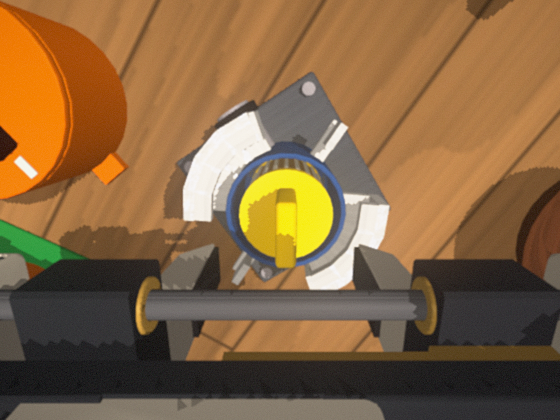

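The handle is vertical in the picture at column 286, centred between the fingers, so I'll go down and grip.

```bash
python3 -m jog '[[[0.4,0,0,0.03,0],[0.4,0,0,0.055,0],[0.4,0,0,0.07,0],[0.4,0,0,0.079,0],[0.4,0,0,0.079,0]]]'
python3 -m jog '[[[-1,0,0,0,0],[-1,0,0,0,0],[-1,0,0,0,0],[-1,0,0,0,0],[-1,0,0,0,0]]]' 10
python3 -m jog '[[[-1,0,0,0,0],[-1,0,0,0,0],[-1,0,0,0,0],[-1,0,0,0,0],[-1,0,0,0,0]]]' 25
```

```text
time: 13.13
tool_pos: [0.587, -0.0391, 0.1123]
tool_rot: [-3.14, -0.001, 2.15]
contact_force: [-0.4, -0.0, -0.1]
opening: 0.0641
grip_force: 0.0
time: 13.55
tool_pos: [0.5879, -0.0389, 0.114]
tool_rot: [3.141, 0.001, 2.153]
contact_force: [-0.3, -0.2, -0.1]
opening: 0.0352
grip_force: 0.0
time: 13.97
tool_pos: [0.5874, -0.0388, 0.1131]
tool_rot: [-3.141, -0.0, 2.153]
contact_force: [-0.6, -0.2, -0.5]
opening: 0.0137
grip_force: 25.0
```

```bash
python3 -m jog '[[[-1,0,0,-0.002,0],[-1,0,0,-0.005,0],[-1,0,0,-0.01,0],[-1,0,0,-0.015,0],[-1,0,0,-0.02,0]]]' 25
```

```text
time: 14.38
tool_pos: [0.5876, -0.0388, 0.1339]
tool_rot: [3.141, 0.0, 2.153]
contact_force: [-0.3, -1.3, -2.2]
opening: 0.0135
grip_force: 25.0
```

```bash
python3 -m jog '[[[-1,0,0,-0.02,0],[-1,0,0,-0.045,0],[-1,0,0,-0.075,0],[-1,0,0,-0.105,0],[-1,0,0,-0.13,0]]]'
python3 -m jog '[[[-1,0.01,0.002,0,0],[-1,0.03,0.005,0,0],[-1,0.055,0.009,0,0],[-1,0.083,0.014,0,0],[-1,0.113,0.019,0,0]]]'
python3 -m jog '[[[-1,0.03,0.005,0,0],[-1,0.06,0.01,0,0],[-1,0.09,0.015,0,0],[-1,0.12,0.02,0,0],[-1,0.15,0.025,0,0]]]'
python3 -m jog '[[[-1,0.028,0.005,0,0],[-1,0.052,0.009,0,0],[-1,0.072,0.012,0,0],[-1,0.085,0.014,0,0],[-1,0.09,0.015,0,0]]]'
python3 - <<'E'
from h import *
s=robot.observe();T=R.from_euler("xyz",s["tool_rot"]).as_matrix();print("shift",T.T@(np.r_[.442,.2905,.106]-s["tool_pos"]),s["tool_rot"],s["tool_pos"])
a=robot.read_camera("wrist");cv2.imwrite("pics/w4.png",a[:,:,::-1])
E
```

```text
time: 14.8
tool_pos: [0.5877, -0.0388, 0.2661]
tool_rot: [3.14, 0.002, 2.153]
contact_force: [1.2, -0.5, -1.7]
opening: 0.0143
grip_force: 25.0
time: 15.22
tool_pos: [0.5403, 0.0669, 0.2628]
tool_rot: [-3.141, -0.0, 2.152]
contact_force: [0.4, 0.7, -2.5]
opening: 0.0139
grip_force: 25.0
time: 15.63
tool_pos: [0.4784, 0.2065, 0.2629]
tool_rot: [-3.141, -0.0, 2.153]
contact_force: [-0.6, 1.1, -0.6]
opening: 0.014
grip_force: 25.0
time: 16.05
tool_pos: [0.4412, 0.2902, 0.2629]
tool_rot: [-3.141, -0.001, 2.155]
contact_force: [0.3, 0.3, -1.4]
opening: 0.0141
grip_force: 25.0
shift [-0.00031673  0.00090876  0.15688472] [-3.14093573e+00 -6.50708467e-04  2.15511982e+00] [0.44120958 0.29023458 0.26288546]
```

View pics/w4.png

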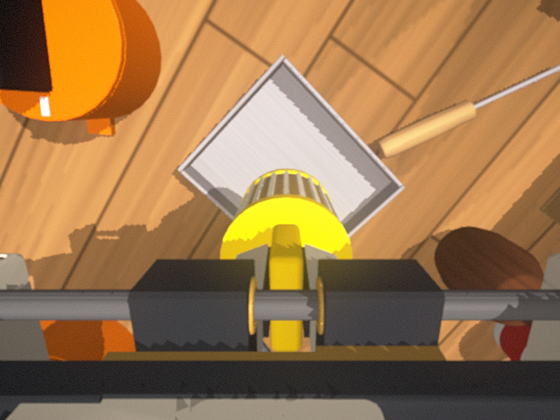

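The cartridge hangs upright over the tray. Tray corners are at (283,57), (403,186) and (178,170), and the mallet is at the right near (490,265). I'll check the tray centre and the clearance to the mallet.

```bash
python3 - <<'E'
from h import *
np.set_printoptions(precision=4,suppress=True)
c=cam("wrist");a,b,d=[plane(c,*u,.04)[:2] for u in[(178,170),(403,186),(283,57)]]
print("tray",(a+b)/2,np.linalg.norm(a-d),np.linalg.norm(b-d))
t=cam("top");print("mallet",plane(t,160,126,.23),plane(t,175,143,.08))
s=robot.observe();T=R.from_euler("xyz",s["tool_rot"]).as_matrix()
for P in (plane(t,160,126,.23),plane(t,175,143,.08)):print(T.T@(P-s["tool_pos"]))
E
```

```text
tray [0.4456 0.295 ] 0.16701222428956888 0.19292819500417205
mallet [0.6942 0.3309 0.23  ] [0.6906 0.3209 0.08  ]
[-0.1054  0.2334  0.0327]
[-0.1118  0.2249  0.1827]
```

```bash
python3 -m jog '[[[-1,0,0.002,0.015,0],[-1,0,0.003,0.04,0],[-1,0,0.003,0.068,0],[-1,0,0.003,0.093,0],[-1,0,0.003,0.11,0]]]'
python3 -m jog '[[[-1,0,0,0.012,0],[-1,0,0,0.022,0],[-1,0,0,0.03,0],[-1,0,0,0.036,0],[-1,0,0,0.038,0]]]'
python3 -m jog '[[[-1,0,0,0.002,0],[-1,0,0,0.004,0],[-1,0,0,0.004,0],[-1,0,0,0.004,0],[-1,0,0,0.004,0]]]'
```

```text
time: 16.52
tool_pos: [0.4446, 0.2888, 0.1507]
tool_rot: [-3.138, 0.0, 2.152]
contact_force: [-0.1, -0.1, -1.9]
opening: 0.0136
grip_force: 25.0
time: 16.93
tool_pos: [0.4453, 0.2898, 0.1146]
tool_rot: [-3.141, 0.0, 2.152]
contact_force: [-0.1, -0.1, -1.5]
opening: 0.014
grip_force: 25.0
time: 17.35
tool_pos: [0.4455, 0.2903, 0.1116]
tool_rot: [3.141, 0.0, 2.153]
contact_force: [0.2, 0.6, -1.0]
opening: 0.0138
grip_force: 25.0
```

```bash
python3 -m jog '[[[-1,0,0,0.001,0],[-1,0,0,0.002,0],[-1,0,0,0.003,0],[-1,0,0,0.004,0],[-1,0,0,0.004,0]]]'
python3 -m jog '[[[-1,0,0,0.0005,0],[-1,0,0,0.001,0],[-1,0,0,0.001,0],[-1,0,0,0.001,0]]]'
```

```text
time: 17.77
tool_pos: [0.4451, 0.2901, 0.1069]
tool_rot: [-3.141, 0.0, 2.153]
contact_force: [0.6, -0.0, -1.8]
opening: 0.0138
grip_force: 25.0
time: 18.1
tool_pos: [0.4453, 0.2902, 0.1061]
tool_rot: [-3.142, 0.0, 2.153]
contact_force: [0.1, -0.7, -0.9]
opening: 0.0138
grip_force: 25.0
```

```bash
python3 -m jog '[[[-1,0,0,0.0005,0],[-1,0,0,0.0008,0],[-1,0,0,0.0008,0]]]'
python3 -m jog '[[[-1,0,0,0.0003,0],[-1,0,0,0.0005,0],[-1,0,0,0.0005,0]]]'
```

```text
time: 18.35
tool_pos: [0.4453, 0.2902, 0.106]
tool_rot: [3.141, 0.0, 2.153]
contact_force: [-1.4, -0.5, 5.2]
opening: 0.0139
grip_force: 25.0
time: 18.6
tool_pos: [0.4453, 0.2902, 0.106]
tool_rot: [3.141, 0.0, 2.153]
contact_force: [-2.6, -2.0, 8.7]
opening: 0.0139
grip_force: 25.0
```

Contact is made, so I'll release and retreat.

```bash
python3 -m jog '[[[-1,0,0,-0.0005,0],[-1,0,0,-0.0005,0]]]' 5
python3 -m jog '[[[0,0,0,0,0],[0,0,0,0,0],[0,0,0,0,0],[0,0,0,0,0],[0,0,0,0,0]]]'
python3 -m jog '[[[0,0,0,0,0],[0,0,0,-0.015,0],[0,0,0,-0.05,0],[0,0,0,-0.09,0],[0,0,0,-0.13,0]]]'
python3 -m jog '[[[0,-0.04,0,-0.02,0],[0,-0.07,0,-0.03,0],[0,-0.1,0,-0.03,0],[0,-0.1,0,-0.03,0],[0,-0.1,0,-0.03,0]]]'
python3 - <<'E'
from h import *
a=robot.read_camera("scene");t=robot.read_camera("top")
o=np.hstack([cv2.resize(a,(400,300)),cv2.resize(t,(400,300))]);cv2.imwrite("pics/f.png",o[:,:,::-1])
E
```

```text
time: 18.77
tool_pos: [0.4453, 0.2902, 0.106]
tool_rot: [3.141, 0.0, 2.153]
contact_force: [-2.3, -0.6, 7.1]
opening: 0.0142
grip_force: 5.0
time: 19.18
tool_pos: [0.4453, 0.2902, 0.1052]
tool_rot: [-3.141, 0.0, 2.153]
contact_force: [-0.2, 0.1, -0.5]
opening: 0.0423
grip_force: 0.0
time: 19.6
tool_pos: [0.4447, 0.2899, 0.2364]
tool_rot: [-3.14, -0.0, 2.153]
contact_force: [1.2, 0.9, 0.5]
opening: 0.0458
grip_force: 0.0
time: 20.02
tool_pos: [0.5007, 0.2055, 0.2652]
tool_rot: [-3.141, -0.0, 2.15]
contact_force: [-0.9, 0.3, -0.5]
opening: 0.0462
grip_force: 0.0
```

View pics/f.png

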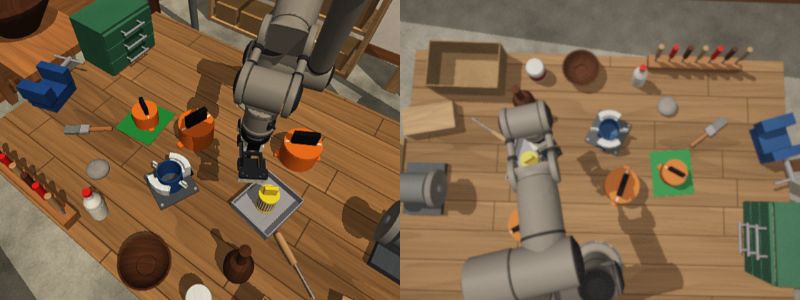

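The cover is on the mat at (145,115) and the cartridge stands upright in the tray at (268,198). The pot is empty and the bystanders are where they were.

```bash
python3 -c "
from cell import robot
print(robot.hand_in())"
```

```text
the job is handed in; nothing more can be done
None
```

The job is done and handed in at about 20 s: the cover was unlocked and stands handle up on the green mat, the cartridge stands upright in the steel tray, and the gripper is clear of both.

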